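# Release the drying circuit left on

### The job

The low grey box on the bench switches the four ware-drying circuits, and one of its four identical keys is still latched a little way down. Feel for it by tapping the keys lightly with the closed fingertips, then press the latched key well down and let it spring all the way up, so that all four keys stand up. A firm push on any other key would switch that circuit on, so do no more than tap those; grip nothing, and leave the things round the box where they are.

Things in the scene. Friction and masses are not known exactly. Their poses are not given: they have to be found in the camera images.
- switch_box: Low grey bench switch box with aluminium top plate, fixed to the table: 104 mm deep (x, away from the robot), 216 mm wide (y), 58 mm high. Origin: centre of its underside, z up. The four keys stand in a row along its y axis at x = 0, y = -66, -22, +22, +66 mm; which named key stands where varies. A thin black frame, 52 x 37 mm, stands 2 mm above the plate round each key.
- key_p (a joint): One of four identical keys. Value: travel straight down in m, 0 = up, 0.012 = stop. Not latched: stands at 0, yields at 0.9 N, sinks 2 mm per N (4.4 N at 7 mm), springs back; past about 8 mm it latches on and cannot be freed again. Latched at the start: held 4 mm down, does not give below 2.9 N, then 2 mm per N, unlatches 8 mm down (5 N; stop at 6.9 N), rises to 0 when let go and stays up.
- key_p_top (a point): Middle of the flat top of this white key cap, which is 44 mm (box x) by 29 mm (box y). When the key stands up its top is 74 mm above the table, 16 mm above the plate; this point moves down with the key. Keys are 44 mm apart, so 15 mm of gap lies between neighbouring caps.
- key_q (a joint): One of four identical keys. Value: travel straight down in m, 0 = up, 0.012 = stop. Not latched: stands at 0, yields at 0.9 N, sinks 2 mm per N (4.4 N at 7 mm), springs back; past about 8 mm it latches on and cannot be freed again. Latched at the start: held 4 mm down, does not give below 2.9 N, then 2 mm per N, unlatches 8 mm down (5 N; stop at 6.9 N), rises to 0 when let go and stays up.
- key_q_top (a point): Middle of the flat top of this white key cap, which is 44 mm (box x) by 29 mm (box y). When the key stands up its top is 74 mm above the table, 16 mm above the plate; this point moves down with the key. Keys are 44 mm apart, so 15 mm of gap lies between neighbouring caps.
- key_r (a joint): One of four identical keys. Value: travel straight down in m, 0 = up, 0.012 = stop. Not latched: stands at 0, yields at 0.9 N, sinks 2 mm per N (4.4 N at 7 mm), springs back; past about 8 mm it latches on and cannot be freed again. Latched at the start: held 4 mm down, does not give below 2.9 N, then 2 mm per N, unlatches 8 mm down (5 N; stop at 6.9 N), rises to 0 when let go and stays up.
- key_r_top (a point): Middle of the flat top of this white key cap, which is 44 mm (box x) by 29 mm (box y). When the key stands up its top is 74 mm above the table, 16 mm above the plate; this point moves down with the key. Keys are 44 mm apart, so 15 mm of gap lies between neighbouring caps.
- key_s (a joint): One of four identical keys. Value: travel straight down in m, 0 = up, 0.012 = stop. Not latched: stands at 0, yields at 0.9 N, sinks 2 mm per N (4.4 N at 7 mm), springs back; past about 8 mm it latches on and cannot be freed again. Latched at the start: held 4 mm down, does not give below 2.9 N, then 2 mm per N, unlatches 8 mm down (5 N; stop at 6.9 N), rises to 0 when let go and stays up.
- key_s_top (a point): Middle of the flat top of this white key cap, which is 44 mm (box x) by 29 mm (box y). When the key stands up its top is 74 mm above the table, 16 mm above the plate; this point moves down with the key. Keys are 44 mm apart, so 15 mm of gap lies between neighbouring caps.
- stamp: Small wooden texture stamp with a knob, 30 x 30 x 52 mm high, standing loose on the table behind the box; a bystander. Origin at the centre of its underside.
- pot: Small blue-grey open slip pot, 69 mm across and 69 mm high, standing loose on the table behind the box; a bystander. Origin at the centre of its underside.
- tape: Roll of masking tape, 100 mm across and 25 mm high, lying loose on the table beyond the -y end of the box; a bystander. Origin at the centre of its underside.

How it is judged:
By the outcome, as a careful person would: the job done as asked, in the order asked, and still so for the second after the job is handed in, with the robot touching nothing.
It also fails if it takes over 48 s, if anything falls off the work surface, if the arm or the gripper's body presses on something with over 40 N, if the wrist force passes 120 N, or if a joint passes its speed limit or range.

### The arm

A 6-joint arm with a two-finger parallel gripper is mounted at the origin on the work surface; the furniture and walls round the work are solid. World frame = base frame: x ahead of the robot, y to its left, z up, the work surface at z = 0. Lengths are in m, angles in degrees, forces in N, time in s.
With the tool pointing down it reaches from about 0.4 to 0.825 m from the base axis. Payload 7 kg.
Tool frame: the origin (TCP) lies at the very end of the fingers, on their centre line; the grasp point (between the pads) lies 19 mm behind it; x points along the fingers, z is the direction in which the jaws open and shut, and the axes are right-handed (so a half turn about x gives the same grasp; the last joint's range is limited). The gripper opens to 88 mm and grips with 3 to 60 N. Pads are 19 mm wide; open, the fingers measure 130 mm over their backs; the gripper's body (78 mm by 193 mm) begins 47 mm behind the grasp point.
Start: joints at [-57.118, 20.546, 0.682, 0, -70.136, -16.507], TCP at [0.19, -0.648, 0.227] pointing down, gripper open.
Joint ranges: [-176.03, 176.03], [-82.01, 121.73], [-58.28, 71.71], [-173.87, 95.51], [-174.79, -0.11], [-173.66, 173.66]. Speed limits (degrees/s): [136.94, 136.94, 172.46, 180, 180, 180].

### API

Orientations are given as [roll, pitch, yaw] about the fixed x, y, z axes, in that order (R = Rz(yaw) Ry(pitch) Rx(roll)).
In Python, from plant import * gives the robot as it stands.
- The arm moves only by the tool arm_command, never from a script. Its argument "commands" is one flat list of numbers, 5 for each row, row after row: the shift along the tool's x, y, z in mm, then the turn about the tool's x in degrees, then the opening in per cent of the stroke, from 0 (shut) to 100 (fully open). A call has 1 to 5 rows; each row shifts and turns the pose as measured when the row begins, along the tool's axes as they then stand; what a row does not reach is not made up. A row lasts 1/8 s, in which the tool goes at most 62.5 mm and 10.7 degrees, less where a joint would pass 70% of its speed; a pose out of reach is approached as far as the arm can. A call is refused whole if a number of a shift passes 62.5 or a number of a turn 10.7, either way. A call with a gripper value outside its range is refused whole. The fingers move at their own pace and stop on an object; the grip force is fixed at half the most. Time passes only in rows, so rows that do not move let the fingers close. It gives the time, the measured TCP pose, the force and the opening at its end, in the units of the state.
- get_obs(): the state, without advancing time (a new reading comes with each control period).
- snapshot(name): name is "scene" or "top" or "wrist"; returns a dict with "frame" (480x640x3 uint8, blue, green, red), "fov_y" (degrees; the focal length in pixels is half the picture's height over the tangent of half this angle, whatever the lens; pixels are square), "cx", "cy" (the principal point, pixels), "dist" ([k1, k2, p1, p2, k3] as OpenCV has them; the pictures are not rectified), "world_to_cam" (4x4, takes a point from world to camera coordinates). Camera axes: x right, y up, looking along -z (the intrinsics and any distortion apply to the point x, -y, -z); pixel columns grow to the right and rows downward; lengths in m; the calibration is good to about 2 mm. A picture is of the moment at which its call begins. There is no depth.
- close_job(): hands the job in, once; it reports no verdict.
The state is a dict: "clock": time; "joint_pos": joint angles; "qvel": joint speeds; "tau": joint torques, N m; "tool_pos": TCP position; "orientation": TCP orientation; "force": force on the tool from outside, world axes, zero at the start; "moment": the same for the moment, N m; "opening": finger opening in m.
Only numpy, scipy, OpenCV 4.12 (cv2) and the standard library are available. Lean on these libraries where they do the work, as an engineer would, in place of code of your own. Each camera call takes 0.05 s, during which the arm holds its last target. There are 200 camera calls.

## Working session

There is one attempt and no reset: what is moved stays moved. The work goes in short steps, Python scripts to look and compute and a tool call to move; the robot and the scene stay as the last step left them, time stands still between calls to the robot, and variables do not carry over. Pictures are saved under pics/ and viewed, about 8 in all and at most 12, crops included, and the job is handed in when it is done.

Besides the shell and the picture viewer there is one more tool, called after "Call:" in YAML: its name, and indented under it one key for each argument. arm_command: Moves the arm, as the interface text tells. Its arguments: {"type":"object","properties":{"commands":{"type":"array"}},"required":["commands"]}

```bash
mkdir -p pics
python3 - <<'E'
from plant import *
import cv2
o=get_obs();print({k:o[k] for k in('clock','tool_pos','orientation','force','opening')})
import pickle
d={n:snapshot(n) for n in('top','scene')}
pickle.dump(d,open('s.pkl','wb'))
for n in d: cv2.imwrite(f'pics/{n}1.png',d[n]['frame']);print(n,d[n]['fov_y'],d[n]['cx'],d[n]['cy'],d[n]['dist'],d[n]['world_to_cam'])
E
```

```text
{'clock': 0.0, 'tool_pos': array([ 0.19013928, -0.64714993,  0.22564144]), 'orientation': array([  5.13451621,  89.90563332, 111.50237022]), 'force': array([-0.16437362, -0.32815885,  0.1068873 ]), 'opening': 0.0879413487525824}
top 54.92868686989746 324.77858262517185 240.8891630876169 [-0.00765878  0.          0.          0.          0.        ] [[-0.0119278  -0.99960893  0.02529257 -0.38380321]
 [ 0.99402414 -0.00910876  0.10877979 -0.54762234]
 [-0.10850687  0.02643893  0.99374405 -0.86713564]
 [ 0.          0.          0.          1.        ]]
scene 44.246617117109984 322.6384372223768 232.16994044117777 [-0.18711012  0.          0.          0.          0.        ] [[ 0.78805226 -0.61522257 -0.02179051 -0.66791117]
 [ 0.32586164  0.38684937  0.86264811 -0.09566767]
 [-0.52229094 -0.68691248  0.50533496 -0.84148852]
 [ 0.          0.          0.          1.        ]]
```

View pics/top1.png

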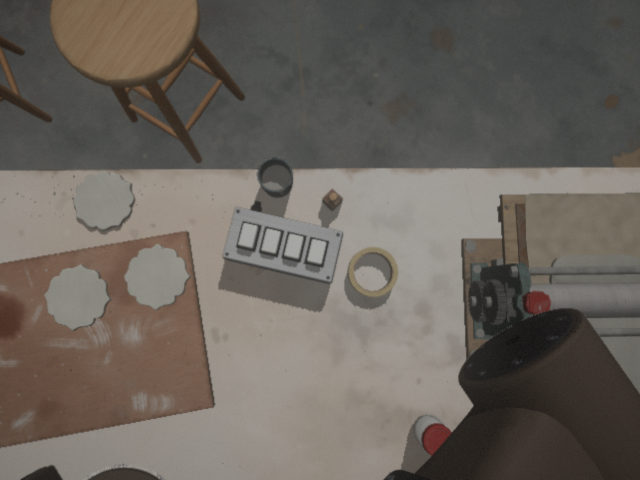

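View pics/scene1.png

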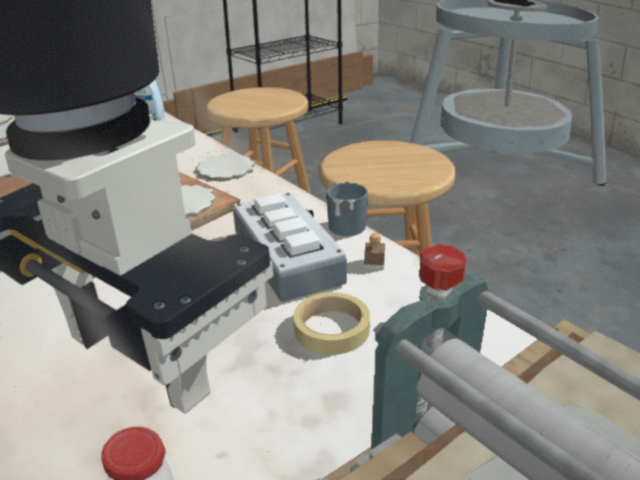

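Top view: the box spans corners at about (237,208), (342,232), (330,282), (223,258), with the keys at about (248,235), (271,241), (293,245) and (316,251). The tape is at (373,272), the pot at (275,177) and the stamp at (332,200). I'll enlarge both views.

Run:
```python
import pickle,cv2,numpy as np
d=pickle.load(open('s.pkl','rb'))
a=cv2.resize(d['top']['frame'][195:295,210:350],None,fx=5,fy=5,interpolation=cv2.INTER_CUBIC)
cv2.imwrite('pics/topc.png',a)
b=cv2.resize(d['scene']['frame'][185:305,225:355],None,fx=5,fy=5,interpolation=cv2.INTER_CUBIC)
cv2.imwrite('pics/scenec.png',b)
```

```text
(no output)
```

View pics/topc.png

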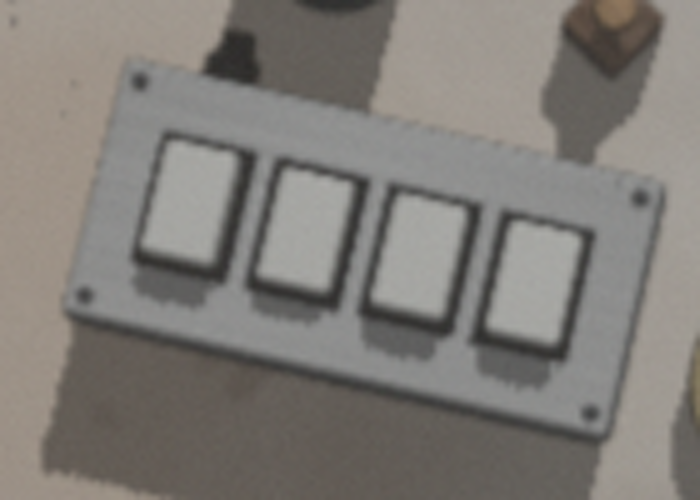

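View pics/scenec.png

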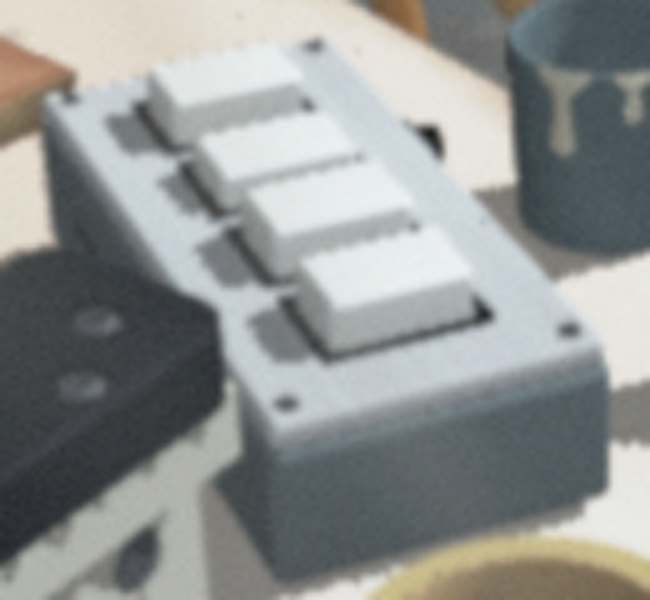

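```bash
cat > h.py <<'E'
import pickle,cv2,numpy as np
from scipy.optimize import least_squares
def cam(s):
    f=240/np.tan(np.radians(s['fov_y']/2)); K=np.array([[f,0,s['cx']],[0,f,s['cy']],[0,0,1]])
    T=np.diag([1,-1,-1,1.])@s['world_to_cam']; return K,np.array(s['dist'],float),T
def proj(s,P):
    K,D,T=cam(s); return cv2.projectPoints(np.float64(P).reshape(-1,1,3),cv2.Rodrigues(T[:3,:3])[0],T[:3,3],K,D)[0][:,0]
def toz(s,uv,z):
    K,D,T=cam(s); n=cv2.undistortPoints(np.float64(uv).reshape(-1,1,2),K,D)[:,0]
    r=np.c_[n,np.ones(len(n))]@T[:3,:3]; c=-T[:3,:3].T@T[:3,3]
    return c+r*((z-c[2])/r[:,2])[:,None]
def box(x,y,a,L):
    c,s=np.cos(a),np.sin(a); L=np.array(L,float); return np.c_[x+c*L[:,0]-s*L[:,1],y+s*L[:,0]+c*L[:,1],L[:,2]]
E
python3 - <<'E'
from h import *
d=pickle.load(open('s.pkl','rb'))
up=lambda p,o:(np.array(p)+.5)/5-.5+np.array(o)
C=[(.052,.108,.058),(.052,-.108,.058),(-.052,-.108,.058),(-.052,.108,.058)]
ct=up([(128,62),(662,187),(606,437),(67,315)],(210,195))
cs=up([(320,42),(602,348),(272,440),(45,97)],(225,185))
kt=up([(194,203),(306,232),(420,258),(536,285)],(210,195))
Kx=[(0,y,.074) for y in(.066,.022,-.022,-.066)]
print(toz(d['top'],ct,.058));print(toz(d['scene'],cs,.058));print(toz(d['top'],kt,.074))
f=lambda p,w:np.r_[w[0]*(proj(d['top'],box(*p,C))-ct).ravel(),w[1]*(proj(d['scene'],box(*p,C))-cs).ravel()]
for w in[(1,0),(0,1),(1,1)]:
    r=least_squares(f,[.5,-.3,-.2],args=(w,));p=r.x;print(w,p[:2],np.degrees(p[2]),np.round(r.fun,1))
print('keys',box(*p,Kx)); print('pred scene key tops up', (proj(d['scene'],box(*p,[(sx*.022,k[1]+sy*.0145,.074) for k in Kx for sx,sy in((-1,-1),(-1,1),(1,1),(1,-1))]))-(225,185))*5+2)
print('pot,stamp,tape',toz(d['top'],[(275,175)],.069),toz(d['top'],[(333,197)],.052),toz(d['top'],[(373,272)],.025))
E
```

```text
[[ 0.60765063 -0.21865479  0.058     ]
 [ 0.55776645 -0.42201995  0.058     ]
 [ 0.46295065 -0.39936438  0.058     ]
 [ 0.5110722  -0.19663209  0.058     ]]
[[ 0.60357492 -0.22313623  0.058     ]
 [ 0.55453918 -0.42717083  0.058     ]
 [ 0.45941444 -0.40615265  0.058     ]
 [ 0.51338031 -0.19740023  0.058     ]]
[[ 0.55122044 -0.24632803  0.074     ]
 [ 0.53997005 -0.28796057  0.074     ]
 [ 0.52984016 -0.33031931  0.074     ]
 [ 0.51932946 -0.37341466  0.074     ]]
(1, 0) [ 0.53497952 -0.30919838] -13.494667466596633 [-1.2 -1.6  2.2 -1.4  1.5  2.  -2.5  0.8  0.  -0.   0.  -0.  -0.  -0.
 -0.  -0. ]
(0, 1) [ 0.53353897 -0.31229625] -13.9448838471143 [ 0.  -0.   0.  -0.   0.   0.  -0.   0.   2.1 -1.8  3.1 -0.1 -2.2  0.1
 -3.1  0.3]
(1, 1) [ 0.53463709 -0.31021821] -13.743305487375899 [-0.5 -1.6  2.8 -0.9  1.8  2.4 -2.   0.7  1.7 -2.4  2.9 -1.2 -2.  -0.9
 -3.3 -0.3]
keys [[ 0.55031687 -0.2461078   0.074     ]
 [ 0.53986369 -0.28884808  0.074     ]
 [ 0.5294105  -0.33158835  0.074     ]
 [ 0.51895731 -0.37432862  0.074     ]]
pred scene key tops up [[169.06638619 104.96791769]
 [139.4392908   66.60926266]
 [270.11981895  38.2005139 ]
 [302.68536909  75.27174266]
 [217.15375801 167.1653358 ]
 [185.0191416  125.61008585]
 [320.19947953  95.20682319]
 [355.43490556 135.3081241 ]
 [269.4219665  234.68426147]
 [234.47849128 189.55493275]
 [374.40680071 156.89736925]
 [412.62015825 200.37712394]
 [326.38360631 308.16499122]
 [288.28556147 259.03000083]
 [433.21981415 223.81269625]
 [474.76180339 271.06723363]]
pot,stamp,tape [[ 0.66683554 -0.29537046  0.069     ]] [[ 0.62701908 -0.40604906  0.052     ]] [[ 0.48223036 -0.48388856  0.025     ]]
```

```bash
cat >> h.py <<'E'
from scipy.spatial.transform import Rotation as R
KEYS=box(.5350,-.3093,np.radians(-13.6),[(0,y,.074) for y in(.066,.022,-.022,-.066)])
def rel(target,o):
    M=R.from_euler('xyz',o['orientation'],degrees=True).as_matrix()
    print('t',o['clock'],'tcp',o['tool_pos']*1e3,'F',o['force'],'open',o['opening']); print(M.round(3).tolist())
    print('tool shift mm',(M.T@(np.array(target)-o['tool_pos'])*1e3).round(1))
    u=M.T@np.array([np.cos(np.radians(-13.6)),np.sin(np.radians(-13.6)),0])
    print('turn about tool x to align jaws',np.degrees(np.arctan2(-u[1],u[2])), 'joints',o['joint_pos'].round(1))
E
python3 - <<'E'
from h import *
from plant import get_obs
d=pickle.load(open('s.pkl','rb'))
print(KEYS); t=KEYS[3].copy();t[2]=.110
rel(t,get_obs())
print(toz(d['top'],[(435,437)],.1),toz(d['top'],[(435,437)],.15), toz(d['scene'],[(134,445)],.1),toz(d['scene'],[(134,445)],.15))
E
```

```text
[[ 0.55051938 -0.24515057  0.074     ]
 [ 0.54017313 -0.28791686  0.074     ]
 [ 0.52982687 -0.33068314  0.074     ]
 [ 0.51948062 -0.37344943  0.074     ]]
t 0.1 tcp [ 190.1350057  -647.21288775  225.71698325] F [0.23404793 0.24266466 0.04116201] open 0.08748279132679725
[[-0.001, -0.959, -0.282], [0.001, -0.282, 0.959], [-1.0, 0.0, 0.001]]
tool shift mm [ 115.9 -393.2  169.7]
turn about tool x to align jaws 119.96840796817347 joints [-57.1  20.6   0.6  -0.  -70.1 -16.5]
[[ 0.19067186 -0.57597056  0.1       ]] [[ 0.20601563 -0.56331963  0.15      ]] [[ 0.18211842 -0.59580111  0.1       ]] [[ 0.17396789 -0.64108679  0.15      ]]
```

Call:
arm_command:
  commands: [-30, 0, 0, -10, 0, 0, 0, 0, -10, 0, 0, 0, 0, -10, 0, 0, 0, 0, -10, 0, 0, 0, 0, -10, 0]

```text
clock: 0.72
tool_pos: [0.1898, -0.6459, 0.2537]
orientation: [-46.3, 89.6, 111.5]
force: [0.5, -0.5, -1.2]
opening: 0.0431
```

Call:
arm_command:
  commands: [0, 0, 0, -10, 0]

```text
clock: 0.85
tool_pos: [0.1897, -0.6457, 0.2532]
orientation: [-56.6, 89.6, 111.6]
force: [0.5, -0.1, 0.5]
opening: 0.0335
```

Run:
```python
from h import *
from plant import get_obs
t=KEYS[3].copy();t[2]=.110
rel(t,get_obs())
```

```text
t 0.85 tcp [ 189.69021135 -645.69620595  253.1520921 ] F [ 0.47415785 -0.08128934  0.49032769] open 0.03345128327747295
[[-0.003, -0.204, -0.979], [0.007, -0.979, 0.204], [-1.0, -0.007, 0.004]]
tool shift mm [ 144.2 -332.9 -267.9]
turn about tool x to align jaws -178.1818936641555 joints [-57.1  19.8   3.1  -0.1 -73.7  45.4]
```

Call:
arm_command:
  commands: [0, -42, -34, 1.8, 0, 0, -42, -34, 0, 0, 0, -42, -34, 0, 0, 0, -42, -34, 0, 0, 0, -42, -34, 0, 0]

```text
clock: 1.48
tool_pos: [0.405, -0.4765, 0.2505]
orientation: [-47.5, 89.3, 118.7]
force: [-0.3, -0.5, 0.4]
opening: 0.0004
```

Call:
arm_command:
  commands: [30, -42, -34, 0, 0, 40, -42, -34, 0, 0, 30, -30, -20, 0, 0, 0, 0, 0, 0, 0]

```text
clock: 1.98
tool_pos: [0.5183, -0.3828, 0.1509]
orientation: [-45.6, 89.3, 120.9]
force: [-0.4, 0.5, 1.3]
opening: 0.0006
```

Run:
```python
from h import *
from plant import get_obs
t=KEYS[3].copy();t[2]=.090
rel(t,get_obs())
```

```text
t 1.975 tcp [ 518.3382896  -382.84857289  150.94878432] F [-0.41717003  0.48108718  1.27167883] open 0.0005535965814845207
[[-0.007, -0.234, -0.972], [0.011, -0.972, 0.234], [-1.0, -0.009, 0.009]]
tool shift mm [61.  -8.8  0.5]
turn about tool x to align jaws -179.9341284092985 joints [-19.4  21.2  -8.4  -0.5 -60.9   6.2]
```

Call:
arm_command:
  commands: [20, -9, 0, 0, 0, 20, 0, 0, 0, 0, 14, 0, 0, 0, 0, 0, 0, 0, 0, 0]

```text
clock: 2.48
tool_pos: [0.5197, -0.3751, 0.0972]
orientation: [-45.8, 89.4, 120.6]
force: [0.8, -0.0, 0.1]
opening: 0.0001
```

Run:
```python
from h import *
from plant import get_obs,snapshot
t=KEYS[3].copy();t[2]=.074
rel(t,get_obs())
a=snapshot('scene');w=snapshot('wrist')
im=cv2.resize(a['frame'][150:330,200:400],(660,594));cv2.imwrite('pics/s2.png',im)
```

```text
t 2.475 tcp [ 519.72443623 -375.05074226   97.22055937] F [ 0.83984895 -0.01956674  0.08628837] open 0.0001449318175044836
[[-0.006, -0.234, -0.972], [0.01, -0.972, 0.234], [-1.0, -0.008, 0.008]]
tool shift mm [23.2 -1.3  0.4]
turn about tool x to align jaws -179.9336127675031 joints [-18.7  23.7 -12.4  -0.5 -54.4   5.4]
```

View pics/s2.png

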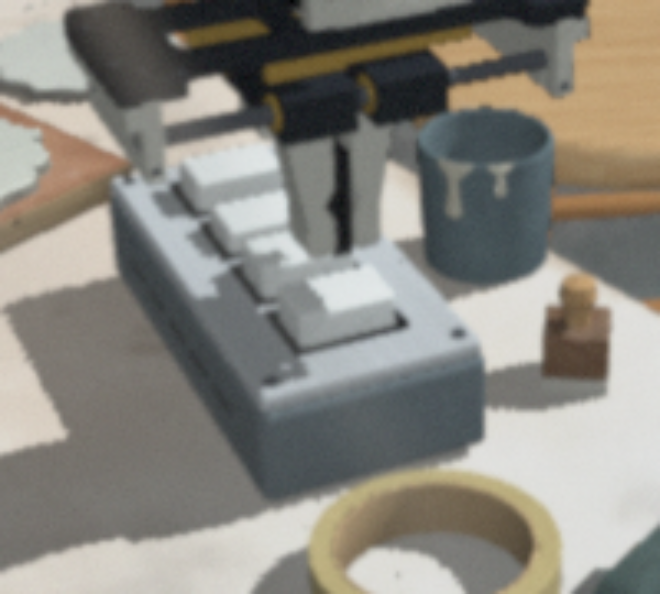

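The fingertips hang over the nearest (-y) key: the tip is at crop (330,252), full-image (300,226), which matches the projection of z≈97 mm over that key. The fingers are clear of the pot and stamp.

Call:
arm_command:
  commands: [10, -1, 0, 0, 0, 8, 0, 0, 0, 0, 0, 0, 0, 0, 0]

```text
clock: 2.95
tool_pos: [0.5214, -0.3749, 0.0809]
orientation: [-65.8, 89.5, 100.7]
force: [-0.8, -0.2, 0.2]
opening: 0.0003
```

Call:
arm_command:
  commands: [2, 0, 0, 0, 0, 0, 0, 0, 0, 0]

```text
clock: 3.2
tool_pos: [0.5215, -0.3749, 0.079]
orientation: [-66.6, 89.6, 99.8]
force: [-0.2, -0.4, 0.6]
opening: 0.0003
```

Call:
arm_command:
  commands: [1, 0, 0, 0, 0, 0, 0, 0, 0, 0]

```text
clock: 3.45
tool_pos: [0.5217, -0.3749, 0.0782]
orientation: [-69.7, 89.6, 96.8]
force: [0.7, 0.1, -0.2]
opening: 0.0009
```

Call:
arm_command:
  commands: [2, 0, 0, 0, 0, 0, 0, 0, 0, 0]

```text
clock: 3.7
tool_pos: [0.5218, -0.3749, 0.0762]
orientation: [-71.1, 89.6, 95.4]
force: [-0.1, 0.3, -1.0]
opening: 0.0009
```

Call:
arm_command:
  commands: [2, 0, 0, 0, 0, 0, 0, 0, 0, 0]

```text
clock: 3.95
tool_pos: [0.5219, -0.375, 0.0742]
orientation: [-73.2, 89.6, 93.2]
force: [-0.3, 0.1, 0.4]
opening: 0.0003
```

Call:
arm_command:
  commands: [1, 0, 0, 0, 0, 0, 0, 0, 0, 0]

```text
clock: 4.2
tool_pos: [0.5219, -0.375, 0.0733]
orientation: [-73.9, 89.6, 92.6]
force: [-0.4, 0.2, 1.4]
opening: 0.0005
```

Call:
arm_command:
  commands: [1, 0, 0, 0, 0, 0, 0, 0, 0, 0]

```text
clock: 4.45
tool_pos: [0.5219, -0.375, 0.0725]
orientation: [-74.4, 89.6, 92.1]
force: [0.0, -0.6, 1.4]
opening: 0.0005
```

```bash
cat > f.py <<'E'
from plant import *
import numpy as np
r=[]
for i in range(6):
    o=get_obs(); r.append(np.r_[o['force'],o['tool_pos']*1e3]); snapshot('top')
r=np.array(r); print(o['clock'],r.mean(0).round(2),'Fz',r[:,2].round(1))
E
python3 f.py
```

```text
4.7 [-8.5000e-01  1.2000e-01  1.8100e+00  5.2196e+02 -3.7503e+02  7.2490e+01] Fz [1.4 2.5 1.5 1.7 1.9 1.7]
```

The -y key (4) already carries 1.8 N at z=72.5 mm, which is what an unlatched key standing at 74 mm should give. Moving on to key 3.

Call:
arm_command:
  commands: [-15, 0, 0, 0, 0, 0, -22, 1, 0, 0, 0, -23, 2, 0, 0, 10, 0, 0, 0, 0, 0, 0, 0, 0, 0]

```text
clock: 5.38
tool_pos: [0.5303, -0.3277, 0.0795]
orientation: [-83.7, 89.6, 82.8]
force: [-0.2, -0.1, 0.5]
opening: -0.0
```

```bash
python3 f.py
python3 - <<'E'
from h import *
from plant import get_obs
rel(KEYS[2],get_obs())
E
```

```text
5.625 [ 1.5000e-01 -5.5000e-01  2.9000e-01  5.3069e+02 -3.2843e+02  8.0150e+01] Fz [ 0.5  0.6 -0.2  0.1  0.7 -0.1]
t 5.675 tcp [ 530.73855509 -328.84706871   80.34655352] F [ 0.00336181 -0.28570654 -0.55439458] open -1.341202216212069e-05
[[0.002, -0.235, -0.972], [0.006, -0.972, 0.235], [-1.0, -0.007, -0.001]]
tool shift mm [6.3 2.  0.5]
turn about tool x to align jaws -179.97289135606368 joints [-14.1  23.1 -16.   -0.5 -50.8   0.9]
```

Call:
arm_command:
  commands: [5, 2, 0, 0, 0, 0, 0, 0, 0, 0, 2, 0, 0, 0, 0, 0, 0, 0, 0, 0]

```text
clock: 6.18
tool_pos: [0.5303, -0.3316, 0.073]
orientation: [-101.0, 89.6, 65.4]
force: [0.0, 0.8, 0.7]
opening: 0.0006
```

```bash
python3 f.py
```

```text
6.425 [-1.0000e-01  3.7000e-01  1.0300e+00  5.3029e+02 -3.3155e+02  7.3120e+01] Fz [0.7 0.8 1.8 0.3 0.7 1.9]
```

Call:
arm_command:
  commands: [1, 0, 0, 0, 0, 0, 0, 0, 0, 0]

```text
clock: 6.72
tool_pos: [0.5303, -0.3315, 0.0723]
orientation: [-103.2, 89.6, 63.2]
force: [-0.1, 0.2, 0.6]
opening: 0.0001
```

```bash
python3 f.py
```

```text
6.975 [-2.7000e-01  2.9000e-01  1.3700e+00  5.3031e+02 -3.3154e+02  7.2340e+01] Fz [0.6 0.4 2.2 1.5 1.9 1.6]
```

Key 3 gives about 1.4 N at 72.3 mm, so it is up. Next is key 2.

Call:
arm_command:
  commands: [-15, 0, 0, 0, 0, 0, -21, 1, 0, 0, 0, -22, 0, 0, 0, 8, 0, 0, 0, 0, 0, 0, 0, 0, 0]

```text
clock: 7.65
tool_pos: [0.5398, -0.2866, 0.081]
orientation: [-105.7, 89.6, 60.7]
force: [-0.9, 0.4, 0.0]
opening: 0.0002
```

```bash
python3 f.py
python3 - <<'E'
from h import *
from plant import get_obs
rel(KEYS[1],get_obs())
E
```

```text
7.9 [-3.0000e-01  1.9000e-01  3.3000e-01  5.4023e+02 -2.8721e+02  8.1540e+01] Fz [0.  0.3 0.6 0.1 0.4 0.5]
t 7.95 tcp [ 540.32743299 -287.60560049   81.73377242] F [0.26982583 0.22705278 0.02222913] open 0.00020436049579698648
[[0.005, -0.237, -0.972], [0.006, -0.972, 0.237], [-1.0, -0.007, -0.003]]
tool shift mm [7.7 0.4 0.1]
turn about tool x to align jaws 179.9165927825208 joints [-10.   21.9 -17.7  -0.5 -50.1  -3.4]
```

Call:
arm_command:
  commands: [6, 0, 0, 0, 0, 0, 0, 0, 0, 0, 3, 0, 0, 0, 0, 0, 0, 0, 0, 0]

```text
clock: 8.45
tool_pos: [0.54, -0.2881, 0.0718]
orientation: [-113.3, 89.6, 52.9]
force: [0.2, 0.5, -0.7]
opening: 0.0003
```

```bash
python3 f.py
```

```text
8.7 [ 1.2000e-01  1.7000e-01  1.0000e-02  5.4024e+02 -2.8814e+02  7.2180e+01] Fz [-0.7 -0.3  0.  -0.1  0.7  0.4]
```

No force at 72.2 mm, so key 2 sits lower. I'll confirm by feeling where it holds.

Call:
arm_command:
  commands: [1.5, 0, 0, 0, 0, 0, 0, 0, 0, 0]

```text
clock: 9.0
tool_pos: [0.5404, -0.2881, 0.0709]
orientation: [-120.4, 89.5, 45.9]
force: [1.0, 0.3, -0.3]
opening: 0.0002
```

Call:
arm_command:
  commands: [1, 0, 0, 0, 0, 0, 0, 0, 0, 0]

```text
clock: 9.25
tool_pos: [0.5406, -0.2882, 0.0703]
orientation: [-123.7, 89.5, 42.6]
force: [-1.4, 1.0, 2.8]
opening: 0.0003
```

```bash
python3 f.py
```

```text
9.5 [-1.1300e+00  5.0000e-01  3.1900e+00  5.4060e+02 -2.8818e+02  7.0290e+01] Fz [2.8 2.5 3.3 2.9 3.6 4. ]
```

Stiff contact at 70.3 mm with about 3 N: key 2 is the latched one. Pressing it down.

Call:
arm_command:
  commands: [2, 0, 0, 0, 0, 2, 0, 0, 0, 0, 2, 0, 0, 0, 0, 0, 0, 0, 0, 0]

```text
clock: 10.05
tool_pos: [0.5407, -0.2883, 0.0645]
orientation: [-127.0, 89.5, 39.3]
force: [-1.5, 2.0, 5.8]
opening: 0.0005
```

```bash
python3 f.py
```

```text
10.3 [  -1.74    1.05    6.12  540.65 -288.26   64.56] Fz [5.8 6.4 6.7 5.2 6.7 5.9]
```

Call:
arm_command:
  commands: [1, 0, 0, 0, 0, 0, 0, 0, 0, 0]

```text
clock: 10.6
tool_pos: [0.5406, -0.2883, 0.0639]
orientation: [-128.4, 89.5, 37.9]
force: [-2.4, 1.3, 6.9]
opening: 0.0003
```

Call:
arm_command:
  commands: [-8, 0, 0, 0, 0, -10, 0, 0, 0, 0, 0, 0, 0, 0, 0]

```text
clock: 10.98
tool_pos: [0.5409, -0.2883, 0.0827]
orientation: [-130.5, 89.5, 35.8]
force: [0.1, 0.3, -0.9]
opening: 0.0005
```

Call:
arm_command:
  commands: [5, 0, 0, 0, 0, 0, 0, 0, 0, 0]

```text
clock: 11.22
tool_pos: [0.5405, -0.2882, 0.0767]
orientation: [-124.9, 89.5, 41.4]
force: [0.6, -0.4, -0.1]
opening: 0.0007
```

```bash
python3 f.py
```

```text
11.475 [ 1.7000e-01 -1.2000e-01 -2.0000e-02  5.4077e+02 -2.8827e+02  7.7180e+01] Fz [-0.1  0.2  0.4 -0.3 -0.  -0.3]
```

Now a light tap to check that key 2 stands up.

Call:
arm_command:
  commands: [3, 0, 0, 0, 0, 0, 0, 0, 0, 0, 1.5, 0, 0, 0, 0, 0, 0, 0, 0, 0]

```text
clock: 12.02
tool_pos: [0.5413, -0.2884, 0.0731]
orientation: [-135.3, 89.5, 31.0]
force: [0.1, -0.8, 2.0]
opening: 0.0006
```

```bash
python3 f.py
```

```text
12.275 [-3.9000e-01  1.1000e-01  1.7000e+00  5.4131e+02 -2.8840e+02  7.3200e+01] Fz [2.  1.5 1.9 1.5 1.8 1.5]
```

Key 2 now meets the fingers at full height (1.7 N at 73.2 mm). I'll retract up and back, then look.

Call:
arm_command:
  commands: [-40, 0, 0, 0, 0, -60, 0, 0, 0, 0, -50, 0, 0, 0, 0, -40, 0, 0, 0, 0, 0, 0, 0, 0, 0]

```text
clock: 12.95
tool_pos: [0.5391, -0.2892, 0.2677]
orientation: [-119.7, 89.6, 46.6]
force: [-0.2, 0.4, -0.7]
opening: 0.0002
```

```bash
python3 f.py
python3 - <<'E'
from plant import *
import cv2
a=snapshot('scene')
cv2.imwrite('pics/s3.png',cv2.resize(a['frame'][170:350,200:400],(660,594),interpolation=cv2.INTER_CUBIC))
E
```

```text
13.2 [-4.8000e-01 -2.0000e-02 -7.2000e-01  5.3763e+02 -2.8857e+02  2.6414e+02] Fz [-0.7 -0.6 -1.9 -0.5 -1.   0.3]
```

View pics/s3.png

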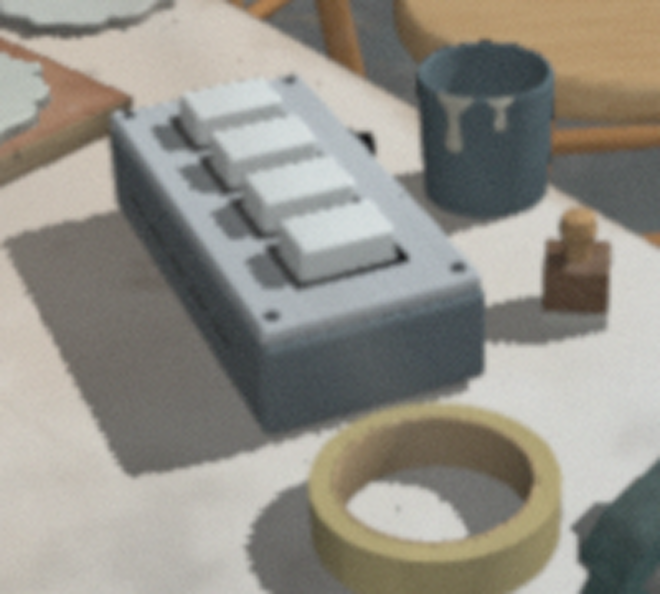

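All four caps stand at the same height (crop centres about (232,100), (265,138), (300,182) and (338,232)). The pot, stamp and tape have not moved, and the arm is clear. Handing in.

```bash
python3 -c "
from plant import *
print(close_job())"
```

```text
the job is handed in; nothing more can be done
None
```

I found the latched key, pressed it and it sprang back up. All four keys now appear to stand up, and the job is handed in at about 13 s of the 48 s allowed.

| Key (from the -y end) | Reading before the press | Finding |
|---|---|---|
| First | 1.8 N at 72.5 mm | up |
| Second | 1.4 N at 72.3 mm | up |
| Third | no force at 72.2 mm, stiff at 70.3 mm (about 3 N) | latched |
| Fourth | not tapped | up, judged from the picture |

- **Press:** I pushed the third key to about 10 mm of travel with about 7 N, then let go. A light re-tap met it at full height (1.7 N at 73.2 mm).
- **Last checks:** The final picture shows four caps of equal height and the pot, stamp and tape where they were. The arm is raised about 19 cm above the keys, touching nothing.
- **Weaker points:** Single force readings were noisy by about 0.5–1 N, so I averaged six for each reading above except the single 7 N one. I left the fourth key untapped because the latched one was already certain. No check failed or disagreed.

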